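# Close a straw case: fold the lid over and tuck it under the lip

## Robot

A 6-joint arm with a two-finger parallel gripper is mounted at the origin on the work surface. World frame = base frame: x ahead of the robot, y to its left, z up, the work surface at z = 0. Lengths are in mm, angles in rad, forces in N, time in s.
With the tool pointing down it reaches from about 300 to 775 mm from the base axis. Payload 14.6 kg.
Tool frame: the origin (TCP) lies between the finger pads; the fingertips stand 19 mm ahead of it and the grasp point (between the pads) is the TCP (manip.tcp_to_tips is the distance from the TCP to the fingertips, in mm); x points along the fingers, z is the direction in which the jaws open and shut, and the axes are right-handed (so a half turn about x gives the same grasp; the last joint's range is limited). The gripper opens to 94 mm and grips with 3 to 60 N. Pads are 16 mm wide; open, the fingers measure 119 mm over their backs; the gripper's body (75 mm by 177 mm) begins 78 mm behind the grasp point.
Start: joints at [-1.263, 0.3, 1.521, -0, 1.321, -0.067], TCP at [201.34, -511.812, 224.446] pointing down, gripper open.
Joint ranges: [-3.03, 3.03], [-0.79, 2.21], [0.23, 2.52], [-1.04, 4.18], [0, 3.07], [-2.55, 2.55]. Speed limits (rad/s): [2.22, 2.22, 2.57, 3.14, 3.14, 3.14].

## Interface

Orientations are given as [roll, pitch, yaw] about the fixed x, y, z axes, in that order (R = Rz(yaw) Ry(pitch) Rx(roll)).
In Python, from cell import manip gives the robot as it stands.
- The arm moves only by the tool jog_arm, never from a script. Its argument "moves" is a list that holds one entry, the list of rows, each a list of 6 numbers: the shift along the world's x, y, z in mm, then the turn, a rotation vector about the world's x, y, z in degrees. In form: [[[dx, dy, dz, wx, wy, wz], ...]]. A call has 1 to 5 rows; each row shifts and turns the pose as measured when the row begins; what a row does not reach is not made up. A row lasts 1/10 s, in which the tool goes at most 50 mm and 8.59 degrees, less where a joint would pass 70% of its speed; a pose out of reach is approached as far as the arm can. A call is refused whole if a number of a shift passes 50 or a number of a turn 8.59, either way. A call with a gripper value outside its range is refused whole. "gripper" is the opening, from -1 (shut) to 1 (fully open), set as the call begins (left out, the last holds). The fingers move at their own pace and stop on an object; "squeeze" is the grip in N (left out, the last holds). Time passes only in rows, so rows that do not move let the fingers close. It gives the time, the measured TCP pose, the force and the opening at its end, in the units of the state.
- manip.read_state(): the state, without advancing time (a new reading comes with each control period).
- manip.camera(name): name is "side" or "top"; returns (picture, depth): 400x640x3 uint8, blue, green, red; 400x640 float32, mm along the optical axis (not along the pixel's ray), 0 where there is no reading.
- manip.camera_params(name): a dict with "fx", "fy", "cx", "cy" (pixels), "dist" ([k1, k2, p1, p2, k3] as OpenCV has them; the pictures are not rectified), "rvec" (rotation vector, rad) and "tvec" (3), from world to camera coordinates, as OpenCV has them. Camera axes: x right, y down, z forward; pixel columns grow to the right and rows downward; lengths in mm; the calibration is good to about 2 mm. A picture is of the moment at which its call begins. camera_params takes no time and is no camera call.
- manip.sign_off(): hands the job in, once; it reports no verdict.
The state is a dict: "clock": time; "joints": joint angles; "qd": joint speeds; "effort": joint torques, N m; "eef_pos": TCP position; "eef_rot": TCP orientation; "wrist_force": force on the tool from outside, world axes, zero at the start; "moment": the same for the moment, N m; "finger_gap": finger opening in mm.
Only numpy, scipy, OpenCV 4.12 (cv2) and the standard library are available. Lean on these libraries where they do the work, as an engineer would, in place of code of your own. Each camera call takes 0.05 s, during which the arm holds its last target. There are 200 camera calls.

## Task

Close the wooden straw case: with the fingertips, fold its springy hinged lid over until it lies flat on the case, and while holding it down push it by its raised ledge towards the brass lip, fully home, so that its edge stays tucked beneath the lip when you let go. Only press and push on the outside of the lid: do not pinch or lift anything, do not touch the red felt lining inside the lid, and leave the gourd, the tin and the loose straw where they are.

Things in the scene. Friction and masses are not known exactly. Their poses are not given: they have to be found in the camera images.
- case: Dark wooden case, fixed to the counter, 170 mm along its x, 200 mm along its y, walls 42 mm high. Origin: centre of its underside, on the counter. Its x axis points from the lid's hinge (70 mm before the centre, at the wall on the robot's side) towards the brass lip (on the opposite wall), level; its y axis is parallel to the hinge. Its yaw varies.
- lid (a joint): Hinge of the lid, rad: 0 = folded over, lying flat on the case walls (a firm stop); 1.57 = upright; at most 1.9, leaning back from the case. It starts about upright. A spring lifts it towards about upright: holding it flat takes about 2 N near the ledge, and let go untucked it springs up by itself. Tucked and let go, the lid rises until it bears on the lip, at about 0.03.
- lid_slide (a joint): How far the lid's hinge pins have moved in their slots along the case's x towards the lip, m: 0 (back) to 0.022 (fully home, a firm stop). It moves stiffly (about 2.5 N) and stays where left. Starts at 0 to 0.004. With the lid flat its edge is still clear of the lip below 0.008, and reaches 14 mm beneath the lip at 0.022. If it is pushed beyond 0.008 with the lid still up, the lid lands on top of the lip and must be pushed back first.
- lid_hinge (a point): Point on the hinge axis at the middle of the lid, 44.5 mm above the counter; it moves with lid_slide. The lid is a light wooden board 5 mm thick (2.5 mm either side of this axis), 180 mm along the hinge, reaching from 4 mm behind the axis to 125 mm from it. When flat its upper (outer) face is 47 mm above the counter. When the lid is up this outer face looks away from the case, back towards the robot.
- lid_edge (a point): Middle of the lid's free edge, 125 mm from the hinge axis, at half thickness: the edge to be tucked.
- lid_ledge (a point): Point on the dark wedge-shaped ledge on the lid's outer face, halfway up its step. The step is 100 mm long parallel to the hinge, 7 mm high, 80 mm from the hinge axis, square to the lid and faces the hinge: push it towards the lip. From the top of the step the wedge slopes down to the lid face 112 mm from the axis, towards the free edge. The origin lies 3.5 mm above the outer face. Its x axis runs from hinge to free edge and its z axis out of the outer face.
- lip_edge (a point): Middle of the lower inner edge of the brass lip, which faces the hinge; 50 mm above the counter, 63 mm from the case centre along the case's x. The lip is 130 mm long, 4 mm thick (50 to 54 mm above the counter), overhangs from here to 79 mm from the centre and has 3 mm of play over the flat lid.
- lining: Red felt lining on the inner face of the lid, 100 by 150 mm, 2 mm thick; not to be touched. Its origin is the middle of the hinge axis.
- gourd_brown: Loose brown drinking gourd with a bright metal rim, 98 mm high, 92 mm across the rim, upright; origin at the centre of its foot. To be left alone.
- tea_tin: Loose round green tin, 68 mm across, 100 mm high, upright; origin at the centre of its foot. To be left alone.
- straw: Loose metal drinking straw, about 193 mm long and 10 mm thick (16 mm wide at one end), lying on the counter along its own y, beyond the lip; origin under its middle. To be left alone.

How it is judged:
By the outcome, as a careful person would: the job done as asked, in the order asked, and still so for the second after the job is handed in, with the robot touching nothing.
It also fails if it takes over 35 s, if anything falls off the work surface, if the arm or the gripper's body presses on something with over 40 N, if the wrist force passes 120 N, or if a joint passes its speed limit or range.

## Working session

There is one attempt and no reset: what is moved stays moved. The work goes in short steps, Python scripts to look and compute and a tool call to move; the robot and the scene stay as the last step left them, time stands still between calls to the robot, and variables do not carry over. Pictures are saved under pics/ and viewed, about 8 in all and at most 12, crops included, and the job is handed in when it is done.

Besides the shell and the picture viewer there is one more tool, called after "Emit:" as a command line: name --argument value ..., lists and objects as JSON in quotes. jog_arm: Moves the arm, as the interface text tells. Its arguments: {"type":"object","properties":{"moves":{"type":"array","items":{"type":"array","items":{"type":"array","items":{"type":"number"}}}},"gripper":{"type":"number"},"squeeze":{"type":"number"}},"required":["moves"]}

```bash
ls; mkdir -p pics; python3 - <<'E'
from cell import manip
import cv2,numpy as np
for n in("side","top"):
    p,d=manip.camera(n); cv2.imwrite(f"pics/{n}0.png",p); np.save(f"pics/{n}0.npy",d)
    c=manip.camera_params(n); print(n,c)
    R=cv2.Rodrigues(np.array(c["rvec"],float))[0]; print(-R.T@np.array(c["tvec"],float).ravel())
s=manip.read_state(); print(s)
E
```

```text
pics
side {'fx': 489.7166199054411, 'fy': 489.7166199054411, 'cx': 313.067433711536, 'cy': 191.48258737539237, 'dist': array([-0.11486673,  0.        ,  0.        ,  0.        ,  0.        ]), 'rvec': array([ 0.6264067 , -2.52262668,  1.35339457]), 'tvec': array([619.61636441, 207.07369342, 990.14458608])}
[233.25541437 918.64076475 713.35917454]
top {'fx': 373.9779099872909, 'fy': 373.9779099872909, 'cx': 323.1203494405042, 'cy': 192.75587178390376, 'dist': array([-0.00047402,  0.        ,  0.        ,  0.        ,  0.        ]), 'rvec': array([ 2.10264831, -2.15583569,  0.14756827]), 'tvec': array([ 87.74640381, 666.08733774, 741.32586515])}
[542.24944971  56.53115129 838.87160784]
{'clock': 0.1, 'joints': array([-1.26260619e+00,  3.00389869e-01,  1.52151319e+00, -1.93962029e-05,
        1.32070244e+00, -6.65749298e-02]), 'qd': array([-0.0001916 , -0.00070563, -0.00295565,  0.00014309, -0.00084334,
       -0.00026056]), 'effort': array([ 2.85563998e-03, -5.32645154e+01, -3.53281081e+01,  7.09931902e-02,
        2.35131785e-02, -6.00060844e-05]), 'eef_pos': array([ 201.2699555 , -511.61887009,  223.95959786]), 'eef_rot': array([3.09356514, 1.5697833 , 1.89753869]), 'wrist_force': array([-0.22314654, -0.62560031,  0.76503181]), 'moment': array([-0.01326231, -0.01201996, -0.01286985]), 'finger_gap': 94.14290332946058}
```

View pics/side0.png

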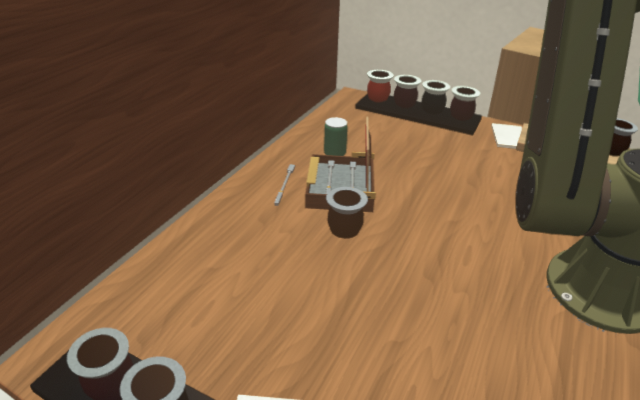

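View pics/top0.png

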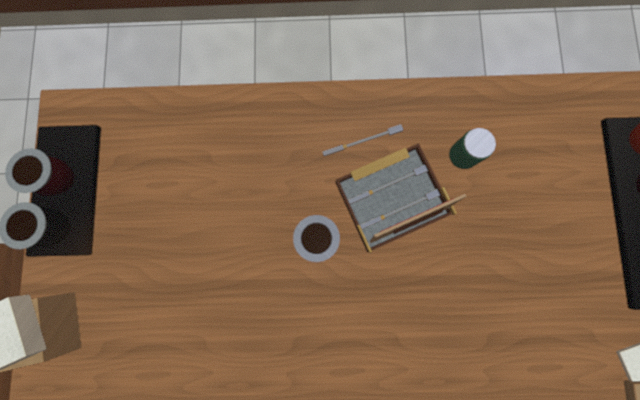

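Side view: the lid stands at (368,150), the lip at (313,170), the gourd at (346,210) and the tin at (336,136). Top view: case corners are near (337,182), (418,146), (455,212) and (372,250), the lip is at (380,163) and the lid's free edge runs (375,235)–(465,196). Next I'll measure.

```bash
cat > h.py <<'E'
import cv2,numpy as np
from cell import manip
def cam(n):
    c=manip.camera_params(n); R=cv2.Rodrigues(np.array(c["rvec"],float))[0]; t=np.array(c["tvec"],float).ravel()
    K=np.array([[c["fx"],0,c["cx"]],[0,c["fy"],c["cy"]],[0,0,1]]); return K,np.array(c["dist"],float),R,t
def rays(n,uv):
    K,D,R,t=cam(n); u=cv2.undistortPoints(np.array(uv,float).reshape(-1,1,2),K,D).reshape(-1,2)
    return -R.T@t, np.c_[u,np.ones(len(u))]
def onplane(n,uv,z):
    o,r=rays(n,uv); d=r@cam(n)[2]; return o+d*((z-o[2])/d[:,2])[:,None]
def cloud(n,uv,depth):
    o,r=rays(n,uv); z=depth[np.array(uv)[:,1].astype(int),np.array(uv)[:,0].astype(int)]
    return o+(r*z[:,None])@cam(n)[2]
E
python3 - <<'E'
from h import *
for n,roi in(("top",(320,130,180,130)),("side",(290,110,90,130))):
    p=cv2.imread(f"pics/{n}0.png"); d=np.load(f"pics/{n}0.npy"); x,y,w,h=roi
    cv2.imwrite(f"pics/{n}0c.png",cv2.resize(p[y:y+h,x:x+w],None,fx=4.4,fy=4.4,interpolation=cv2.INTER_CUBIC))
    hsv=cv2.cvtColor(p,cv2.COLOR_BGR2HSV)
    m=cv2.inRange(hsv,(18,130,120),(32,255,255)); mm=np.zeros_like(m); mm[y:y+h,x:x+w]=m[y:y+h,x:x+w]
    k,l,s,c=cv2.connectedComponentsWithStats(mm)
    for i in range(1,k):
        if s[i,4]>8:
            vu=np.argwhere(l==i)[:,::-1]; P=cloud(n,vu,d); print(n,s[i],c[i].round(1),np.median(P,0).round(1))
            if s[i,4]>80: print(cv2.boxPoints(cv2.minAreaRect(vu.astype(np.float32))).round(1).tolist())
    vv,uu=np.mgrid[y:y+h,x:x+w]; uv=np.c_[uu.ravel(),vv.ravel()]; P=cloud(n,uv,d)
    np.save(f"pics/{n}P.npy",np.c_[uv,P])
    # points over z=60 clustered
    a=(P[:,2]>60); print(n,"high",a.sum())
c=onplane("top",[(337,182),(418,146),(455,212),(372,250)],42); print(c.round(1))
P=np.load("pics/topP.npy"); b=(P[:,4]>90)&(P[:,0]>365)&(P[:,0]<470)&(P[:,1]>185); print(P[b][::12].round(0))
E
```

```text
top [362 235   5  10  10] [364.2 239.5] [567.3 -11.5  56.5]
top [367 246   5   6  14] [369.1 248.9] [547.6 -20.9  57.6]
top high 2568
side [353 152  12   4  24] [358.1 153.2] [ 656.4 -186.5   55.5]
side [306 157  13  27 192] [311.8 169.2] [732.2 -59.1  54.5]
[[304.5, 182.1999969482422], [310.79998779296875, 155.3000030517578], [318.8999938964844, 157.1999969482422], [312.6000061035156, 184.10000610351562]]
side [366 192  10   4  19] [370.7 193.3] [552.1 -18.5  55.7]
side high 1917
[[ 692.8   40.7   42. ]
 [ 768.1 -138.8   42. ]
 [ 621.1 -207.8   42. ]
 [ 545.5  -28.5   42. ]]
[[ 391.  186.  542.   57.  839.]
 [ 465.  195.  639. -186.  169.]
 [ 461.  197.  635. -179.  169.]
 [ 461.  198.  634. -179.  168.]
 [ 460.  199.  633. -180.  157.]
 [ 458.  200.  632. -179.  150.]
 [ 457.  201.  632. -182.  136.]
 [ 454.  202.  630. -173.  144.]
 [ 451.  203.  627. -164.  156.]
 [ 447.  204.  623. -153.  169.]
 [ 443.  205.  622. -146.  169.]
 [ 439.  206.  620. -138.  168.]
 [ 434.  207.  620. -133.  155.]
 [ 446.  207.  626. -171.  102.]
 [ 442.  208.  618. -148.  152.]
 [ 437.  209.  615. -1
[... 862 characters left out ...]
 142.]
 [ 399.  225.  588.  -65.  168.]
 [ 411.  225.  590.  -93.  135.]
 [ 400.  226.  587.  -69.  158.]
 [ 389.  227.  586.  -49.  154.]
 [ 401.  227.  586.  -72.  148.]
 [ 390.  228.  583.  -48.  170.]
 [ 402.  228.  584.  -75.  144.]
 [ 391.  229.  581.  -50.  169.]
 [ 403.  229.  583.  -78.  135.]
 [ 392.  230.  581.  -56.  145.]
 [ 381.  231.  578.  -32.  170.]
 [ 393.  231.  580.  -60.  129.]
 [ 383.  232.  576.  -36.  169.]
 [ 397.  232.  577.  -67.  134.]
 [ 387.  233.  576.  -50.  122.]
 [ 381.  234.  573.  -32.  171.]
 [ 379.  235.  571.  -29.  168.]
 [ 377.  236.  569.  -25.  166.]
 [ 377.  237.  569.  -29.  138.]
 [ 372.  239.  566.  -22.  108.]
 [ 410.  251.  542.   57.  839.]]
```

View pics/top0c.png

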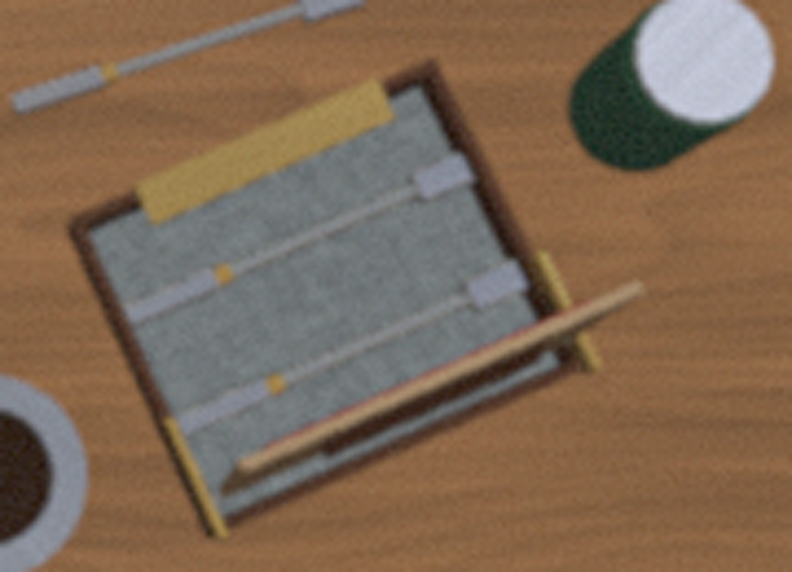

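View pics/side0c.png

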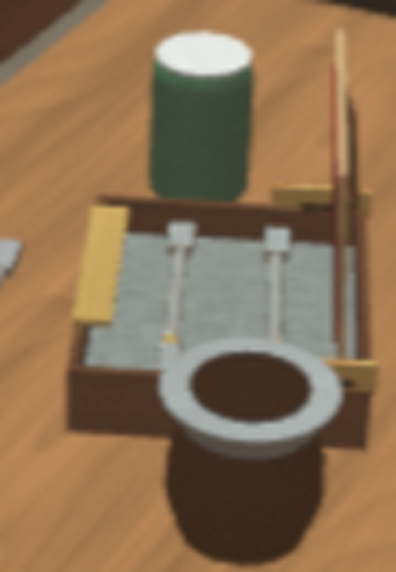

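Zoomed top crop: lip corners at (135,185), (155,222), (395,118), (378,80), case corners at (72,225), (433,65), (215,525), and lid edge ends at (238,468), (640,288). In the side crop the lid is upright at (342,35)–(342,350).

```bash
python3 - <<'E'
from h import *
def px(l): return (np.array(l,float)+.5)/4.4-.5+[320,130]
def pxs(l): return (np.array(l,float)+.5)/4.4-.5+[290,110]
lip=onplane("top",px([(135,185),(155,222),(395,118),(378,80)]),54)
cor=onplane("top",px([(72,225),(433,65),(215,525)]),42)
lips=onplane("side",pxs([(130,208),(93,206),(75,320),(110,323)]),54)
cors=onplane("side",pxs([(68,372),(100,197)]),42)
ed=onplane("top",px([(238,468),(640,288)]),169.5)
print("lip",lip.round(1).tolist(),lip.mean(0).round(1),"side",lips.round(1).tolist(),lips.mean(0).round(1)); print(cor.round(1).tolist(),cors.round(1).tolist(),ed.round(1).tolist(),ed.mean(0).round(1))
# rigid fit: model(case) -> world
def fit(M,W):
    M=np.array(M,float);W=np.array(W)[:,:2];a=M-M.mean(0);b=W-W.mean(0)
    th=np.arctan2((a[:,0]*b[:,1]-a[:,1]*b[:,0]).sum(),(a*b).sum());R=np.array([[np.cos(th),-np.sin(th)],[np.sin(th),np.cos(th)]])
    c=W.mean(0)-R@M.mean(0);print("yaw",th.round(4),"c",c.round(1),"res",(W-c-M@R.T).round(1).tolist());return th,c,R
LM=[(79,65),(63,65),(63,-65),(79,-65)];CM=[(85,100),(85,-100),(-85,100)]
fit(LM+CM,np.r_[lip,cor]); th,c,R=fit(LM+CM+[(63,-65),(79,-65),(79,65),(63,65),(85,100),(85,-100)],np.r_[lip,cor,lips,cors])
print("edge in case",((ed[:,:2]-c)@R).round(1)); P=np.load("pics/topP.npy"); P=P[(P[:,4]>80)&(P[:,4]<180)&(P[:,0]>372)&(P[:,0]<470)&(P[:,1]>190)]; q=(P[:,2:4]-c)@R; 
for z in range(80,180,15):
    s=abs(P[:,4]-z)<8; print(z,s.sum(),np.percentile(q[s,0],[5,50,95]).round(1) if s.any() else 0)
for n in("gourd","tin"): pass
print("gourd",onplane("top",[(316,238)],98).round(),"tin",onplane("top",[(480,143)],100).round())
E
```

```text
lip [[712.2, 11.8, 54.0], [693.6, 2.8, 54.0], [742.1, -116.0, 54.0], [761.5, -108.9, 54.0]] [727.4 -52.6  54. ] side [[742.0, -118.4, 54.0], [763.1, -109.6, 54.0], [711.6, 10.6, 54.0], [692.8, 3.8, 54.0]] [727.4 -53.4  54. ]
[[695.6, 42.8, 42.0], [771.7, -139.1, 42.0], [547.9, -21.3, 42.0]] [[698.6, 43.1, 42.0], [774.2, -140.6, 42.0]] [[569.5, -19.0, 169.5], [638.5, -185.9, 169.5]] [ 604.  -102.5  169.5]
yaw 0.3934 c [660.3 -80.2] res [[3.9, 1.7], [0.1, -1.2], [-1.3, 0.1], [3.3, 1.1], [-4.9, -1.9], [-5.4, 0.9], [4.4, -0.8]]
yaw 0.3925 c [660.4 -80.5] res [[3.7, 2.0], [-0.1, -0.9], [-1.3, 0.4], [3.2, 1.4], [-5.1, -1.6], [-5.4, 1.2], [4.3, -0.7], [-1.5, -2.0], [4.9, 0.8], [3.1, 0.8], [-0.9, 0.1], [-2.0, -1.4], [-3.0, -0.2]]
edge in case [[-60.5  91.5]
 [-60.5 -89. ]]
80 7 [-68.7 -68.4 -68. ]
95 18 [-68.2 -67.5 -66.9]
110 15 [-67.1 -66.6 -66. ]
125 49 [-72.4 -66.9 -65. ]
140 177 [-71.4 -68.5 -64.2]
155 178 [-66.4 -63.8 -56.7]
170 309 [-62.7 -60.2 -57.8]
gourd [[571.  86.  98.]] tin [[ 754. -250.  100.]]
```

```bash
python3 - <<'E'
from h import *
from scipy.spatial.transform import Rotation as Ro
s=manip.read_state(); R=Ro.from_euler('xyz',s["eef_rot"]).as_matrix(); print(R.round(3)); z=R[:,2]
a=np.degrees(np.arctan2(z[1],z[0])); print("jaw dir deg",a,"want",np.degrees(.393)+90)
E
```

```text
[[-0.     0.931  0.366]
 [ 0.001  0.366 -0.931]
 [-1.     0.    -0.001]]
jaw dir deg -68.52726664487393 want 112.51724134864135
```

Emit:
jog_arm --moves '[[[0,0,0,0,0,0]]]' --gripper -1

```text
clock: 0.2
eef_pos: [201.2, -511.5, 223.6]
eef_rot: [3.085, 1.569, 1.889]
wrist_force: [0.1, 0.0, 0.8]
finger_gap: 89.3
```

Emit:
jog_arm --moves '[[[31,33,0,0,0,1],[31,33,0,0,0,0],[31,33,0,0,0,0],[31,33,0,0,0,0],[31,33,0,0,0,0]]]'

```text
clock: 0.7
eef_pos: [356.9, -343.0, 222.1]
eef_rot: [-2.994, 1.567, 2.103]
wrist_force: [1.2, -0.9, 0.5]
finger_gap: 49.4
```

Emit:
jog_arm --moves '[[[31,33,0,0,0,0],[31,33,0,0,0,0],[31,33,0,0,0,0],[31,33,0,0,0,0],[25,25,0,0,0,0]]]'

```text
clock: 1.2
eef_pos: [511.0, -177.1, 222.0]
eef_rot: [-2.985, 1.567, 2.113]
wrist_force: [0.3, -0.6, -0.4]
finger_gap: 9.3
```

Emit:
jog_arm --moves '[[[28,29,0,0,0,0.4],[28,29,0,0,0,0],[0,0,-30,0,0,0],[0,0,-30,0,0,0],[0,0,-25,0,0,0]]]'

```text
clock: 1.7
eef_pos: [572.7, -111.6, 136.6]
eef_rot: [1.786, 1.567, 0.614]
wrist_force: [0.5, -0.7, -0.6]
finger_gap: 0.4
```

```bash
python3 - <<'E'
from h import *
ims=[]
for n,(x,y,w,h) in(("top",(330,120,150,150)),("side",(280,60,150,150))):
    p,d=manip.camera(n); ims.append(cv2.resize(p[y:y+h,x:x+w],(400,400),interpolation=cv2.INTER_CUBIC))
cv2.imwrite("pics/a1.png",np.hstack(ims)); s=manip.read_state(); print(s["eef_pos"],s["wrist_force"],s["finger_gap"])
E
```

```text
[ 571.17289388 -111.59139864  134.61724516] [-0.14708036  0.30570998 -0.09480719] 0.7247583161844608
```

View pics/a1.png

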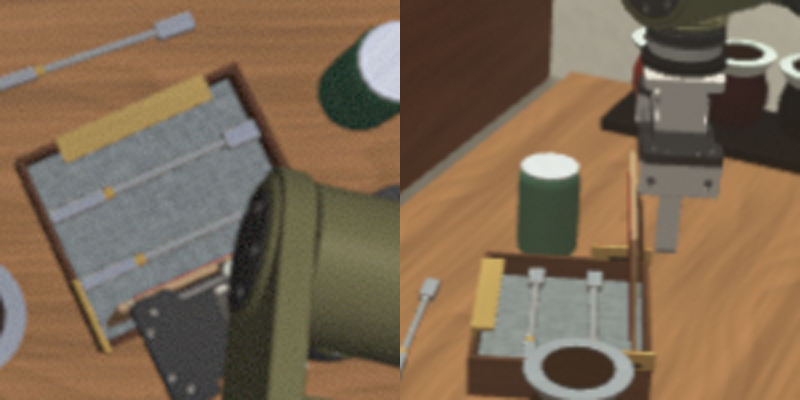

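The shut fingertips stand about 15 mm behind the lid's outer face at mid-height (side panel near (668,240)). Now I'll fold the lid along an arc at 60 mm radius.

Emit:
jog_arm --moves '[[[5,2,-3,0,0,0],[5,2,-3,0,0,0],[5,2,-2,0,0,0],[5,2,-2,0,0,0],[5,2,0,0,0,0]]]'

```text
clock: 2.3
eef_pos: [599.5, -101.8, 128.6]
eef_rot: [1.88, 1.567, 0.707]
wrist_force: [-0.7, 0.1, -1.3]
finger_gap: 0.5
```

Emit:
jog_arm --moves '[[[5,2,0,0,0,0],[5,2,-1,0,0,0],[5,2,-1,0,0,0],[4,2,-1,0,0,0],[4,2,-2,0,0,0]]]'

```text
clock: 2.8
eef_pos: [624.4, -91.1, 123.4]
eef_rot: [1.947, 1.568, 0.774]
wrist_force: [-1.3, -1.9, -1.1]
finger_gap: 0.2
```

```bash
cat > look.py <<'E'
import sys
from h import *
ims=[]
for n,(x,y,w,h) in(("top",(330,120,150,150)),("side",(280,60,150,150))):
    p,d=manip.camera(n); ims.append(cv2.resize(p[y:y+h,x:x+w],(400,400),interpolation=cv2.INTER_CUBIC))
cv2.imwrite(f"pics/{sys.argv[1]}.png",np.hstack(ims)); s=manip.read_state(); q=s["eef_pos"]
dx,dy=q[0]-661,q[1]+80; print("case x,y,z",round(.924*dx+.383*dy,1),round(-.383*dx+.924*dy,1),round(q[2],1),s["wrist_force"].round(2))
E
python3 look.py a2
```

```text
case x,y,z -37.8 3.9 123.2 [ 0.41  0.38 -0.49]
```

View pics/a2.png

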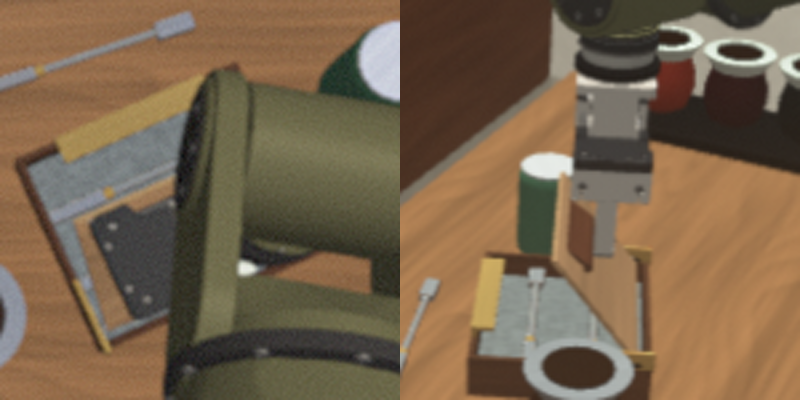

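The lid is tilted about 33° from upright, the tip sits just below the ledge step (side panel (600,250)), and nothing else has moved. Next I'll descend, staying closer to 60 mm radius.

Emit:
jog_arm --moves '[[[1,0.4,-5,0,0,0],[1,0.4,-5,0,0,0],[1,0.4,-5,0,0,0],[1,0.4,-5,0,0,0],[2,0.8,-4,0,0,0]]]'

```text
clock: 3.4
eef_pos: [631.7, -88.4, 98.9]
eef_rot: [1.51, 1.565, 0.336]
wrist_force: [0.8, 0.8, 2.4]
finger_gap: 0.7
```

```bash
python3 look.py a3
```

```text
case x,y,z -30.4 3.6 98.5 [ 0.22 -0.19  0.52]
```

Emit:
jog_arm --moves '[[[2,0.8,-4,0,0,0],[2,0.8,-4,0,0,0],[2,0.8,-4,0,0,0],[1,0.4,-4,0,0,0],[1,0.4,-4,0,0,0]]]'

```text
clock: 4.0
eef_pos: [640.5, -84.8, 77.6]
eef_rot: [1.529, 1.565, 0.356]
wrist_force: [-0.3, 1.2, 2.6]
finger_gap: 0.4
```

```bash
python3 look.py a4
```

```text
case x,y,z -21.0 3.6 77.2 [ 0.45 -0.19  1.86]
```

View pics/a4.png

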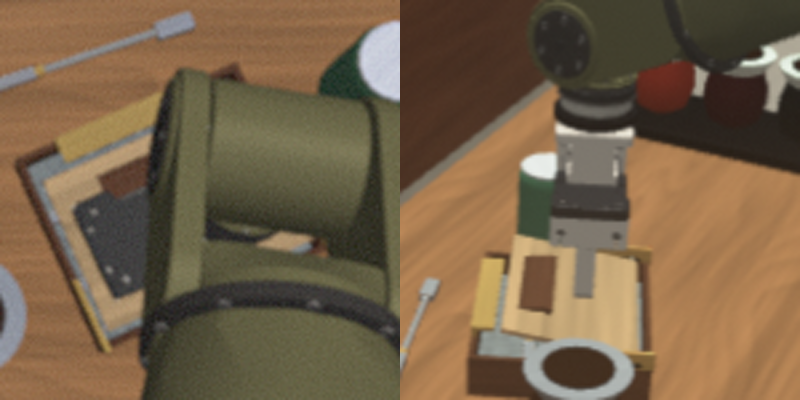

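The lid is nearly flat, the finger is behind the ledge step (side panel finger (585,290), ledge (538,283)). I'll keep pressing down.

Emit:
jog_arm --moves '[[[1,0.4,-3,0,0,0],[1,0.4,-3,0,0,0],[0,0,-3,0,0,0],[0,0,-2,0,0,0],[0,0,-2,0,0,0]]]'

```text
clock: 4.6
eef_pos: [643.1, -83.9, 65.2]
eef_rot: [1.444, 1.563, 0.271]
wrist_force: [-4.6, 4.6, 22.3]
finger_gap: 0.6
```

Emit:
jog_arm --moves '[[[0,0,0,0,0,0],[0,0,0,0,0,0]]]'

```text
clock: 4.8
eef_pos: [643.5, -83.6, 66.4]
eef_rot: [1.421, 1.562, 0.248]
wrist_force: [-1.5, -0.8, 2.0]
finger_gap: 0.4
```

```bash
python3 look.py a5; python3 - <<'E'
from h import *
# side view: free edge and ledge in case coords on z=47
p=cv2.imread("pics/a5.png"); print(p.shape)
E
```

```text
case x,y,z -17.5 3.3 66.3 [-1.44  1.15  4.36]
(400, 800, 3)
```

View pics/a5.png

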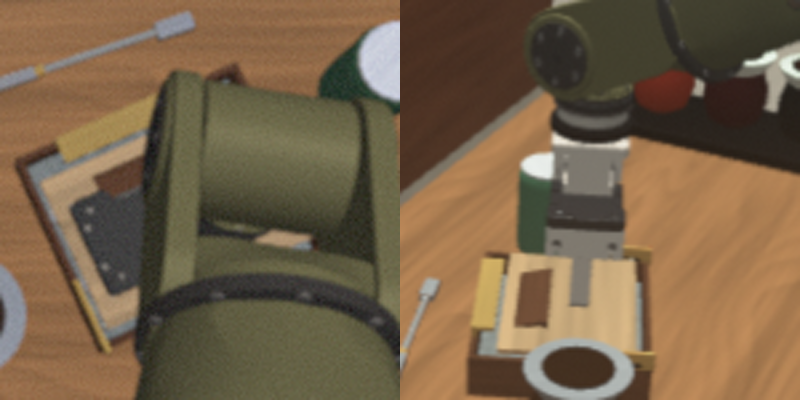

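The lid is flat and its edge is just clear of the lip (top panel gap near (60,165)). Now I'll slide forward with light down pressure until I meet the step.

Emit:
jog_arm --moves '[[[3,1.2,-0.8,0,0,0],[3,1.2,-0.8,0,0,0],[3,1.2,-0.8,0,0,0],[3,1.2,-0.8,0,0,0],[3,1.2,-0.8,0,0,0]]]'

```text
clock: 5.4
eef_pos: [660.4, -76.9, 65.8]
eef_rot: [1.401, 1.558, 0.228]
wrist_force: [-3.4, 2.1, 10.4]
finger_gap: 0.8
```

Emit:
jog_arm --moves '[[[2,0.8,-0.8,0,0,0],[2,0.8,-0.8,0,0,0],[2,0.8,-0.8,0,0,0],[2,0.8,-0.8,0,0,0],[2,0.8,-0.8,0,0,0]]]'

```text
clock: 5.9
eef_pos: [669.1, -75.0, 65.5]
eef_rot: [1.06, 1.564, -0.114]
wrist_force: [-9.2, -2.8, 13.8]
finger_gap: 0.2
```

Emit:
jog_arm --moves '[[[3,1.2,-0.7,0,0,0],[3,1.2,-0.7,0,0,0],[3,1.2,-0.7,0,0,0],[3,1.2,-0.7,0,0,0],[3,1.2,-0.7,0,0,0]]]'

```text
clock: 6.4
eef_pos: [680.7, -72.5, 64.6]
eef_rot: [-1.191, 1.563, -2.366]
wrist_force: [-34.1, -9.3, 20.9]
finger_gap: 0.5
```

```bash
python3 look.py a6
```

```text
case x,y,z 20.9 -0.6 64.6 [-26.95  -6.26  19.56]
```

View pics/a6.png

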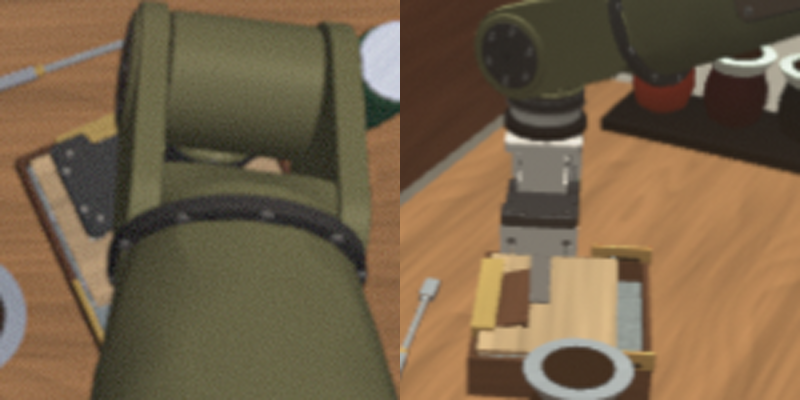

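The lid's edge is under the lip: its corner shows past the lip's end at (482,345) in the side panel. The forward force has jumped to about 28 N, which suggests the stop. I'll check with another gentle push and measure the position.

Emit:
jog_arm --moves '[[[2,0.8,-0.3,0,0,0],[2,0.8,-0.3,0,0,0],[2,0.8,-0.3,0,0,0]]]'

```text
clock: 6.8
eef_pos: [680.7, -72.6, 64.8]
eef_rot: [-1.659, 1.546, -2.835]
wrist_force: [-21.6, -3.3, 15.4]
finger_gap: 0.2
```

```bash
python3 look.py a7; python3 - <<'E'
from h import *
for f in("a5","a6","a7"):
    p=cv2.imread(f"pics/{f}.png")[:,400:]; h=cv2.cvtColor(p,cv2.COLOR_BGR2HSV)
    for r in(290,310,325):
        g=p[r-3:r+4].astype(float).mean(0); rb=g[:,2]-g[:,0]; gr=np.gradient(cv2.GaussianBlur(rb[None],(0,0),2)[0])
        k=150+np.argmin(gr[150:262]) if f!="a5" else 200+np.argmin(gr[200:262])
        w=onplane("side",[((k+.5)*150/400-.5+280,(r+.5)*150/400-.5+60)],47)[0]; dx,dy=w[0]-661,w[1]+80
        print(f,r,k,"back edge case x",round(.924*dx+.383*dy,1))
E
```

```text
case x,y,z 21.0 -0.8 64.7 [-21.94  -3.55  17.81]
a5 290 235 back edge case x -71.8
a5 310 235 back edge case x -71.5
a5 325 235 back edge case x -71.3
a6 290 217 back edge case x -54.0
a6 310 216 back edge case x -53.1
a6 325 216 back edge case x -53.3
a7 290 217 back edge case x -54.0
a7 310 217 back edge case x -54.1
a7 325 216 back edge case x -53.3
```

Emit:
jog_arm --moves '[[[4,1.7,0.3,0,0,0],[4,1.7,0.2,0,0,0],[4,1.7,0.2,0,0,0]]]'

```text
clock: 7.2
eef_pos: [681.7, -72.5, 64.4]
eef_rot: [-1.749, 1.511, -2.929]
wrist_force: [-35.6, -7.6, 22.1]
finger_gap: 0.5
```

```bash
python3 look.py a8
```

```text
case x,y,z 22.0 -1.0 64.4 [-36.32  -8.55  22.59]
```

It's a firm stop: 37 N and only arm flex. I'll relax the push, then lift straight off.

Emit:
jog_arm --moves '[[[0,0,0.5,0,0,0],[-1,-0.4,0.5,0,0,0],[-1,-0.4,0.7,0,0,0]]]'

```text
clock: 7.6
eef_pos: [679.1, -73.7, 67.2]
eef_rot: [-1.759, 1.509, -2.939]
wrist_force: [1.3, 0.3, 1.3]
finger_gap: 0.8
```

```bash
python3 look.py a9
```

```text
case x,y,z 19.1 -1.1 67.2 [0.53 0.57 2.26]
```

Emit:
jog_arm --moves '[[[0,0,3,0,0,0],[0,0,8,0,0,0],[0,0,20,0,0,0],[0,0,40,0,0,0],[0,0,40,0,0,0]]]'

```text
clock: 8.2
eef_pos: [675.8, -73.3, 174.8]
eef_rot: [-1.817, 1.496, -2.997]
wrist_force: [1.0, 0.8, 0.6]
finger_gap: 0.6
```

Emit:
jog_arm --moves '[[[-30,-30,10,0,0,0],[-30,-35,0,0,0,0],[-30,-35,0,0,0,0],[-30,-35,0,0,0,0],[-30,-35,0,0,0,0]]]'

```text
clock: 8.7
eef_pos: [524.1, -244.0, 193.7]
eef_rot: [-1.749, 1.506, -2.921]
wrist_force: [-0.3, -0.9, 0.5]
finger_gap: 0.6
```

Emit:
jog_arm --moves '[[[-30,-35,0,0,0,0],[-30,-35,0,0,0,0],[-30,-35,0,0,0,0],[-30,-35,0,0,0,0],[0,0,0,0,0,0]]]'

```text
clock: 9.2
eef_pos: [394.7, -391.9, 196.3]
eef_rot: [-1.722, 1.506, -2.898]
wrist_force: [-0.9, 1.2, -0.0]
finger_gap: 0.3
```

```bash
python3 look.py b1
```

```text
case x,y,z -362.0 -184.8 196.2 [-0.13  0.2   0.15]
```

View pics/b1.png

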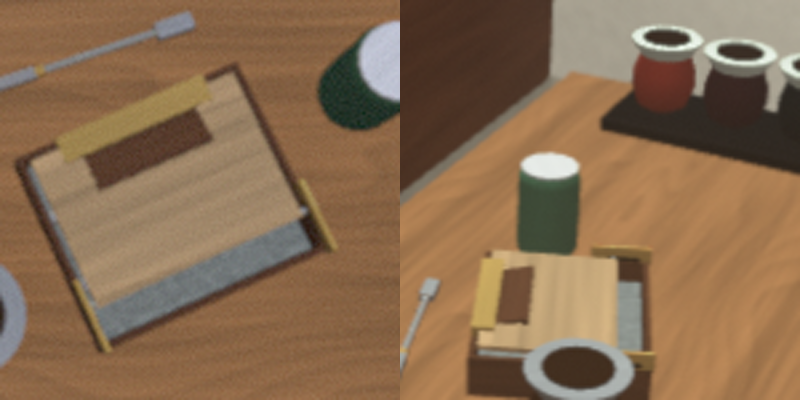

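It's tucked and staying put: in the top panel the ledge meets the lip, and the lid back edge runs (100,305)–(305,212). The tin, gourd and straw are unmoved. The step top and lip top are both at about 54 mm, so I'll check the slide from their spacing.

```bash
python3 - <<'E'
from h import *
p,d=manip.camera("top"); p0=cv2.imread("pics/top0.png")
K,D,R,t=cam("top")
xs=np.arange(-70,95,.5)
def prof(img,z,ys):
    out=[]
    for y in ys:
        W=np.array([[661+.924*x-.383*y,-80+.383*x+.924*y,z] for x in xs]); uv=cv2.projectPoints(W,cv2.Rodrigues(R)[0],t,K,D)[0].astype(np.float32)
        out.append(cv2.remap(img,uv[:,:,0],uv[:,:,1],cv2.INTER_CUBIC)[:,0].astype(float))
    return cv2.GaussianBlur(np.mean(out,0).sum(1)[None],(0,0),3)[0]
a=prof(p,54,range(-35,36,5)); g=np.gradient(a)
for i in range(2,len(g)-2):
    if abs(g[i])>4 and abs(g[i])==abs(g[i-2:i+3]).max(): print("z54 edge x",xs[i],g[i].round(1))
b=prof(p,47,list(range(-80,-59,5))+list(range(60,81,5))); g=np.gradient(b)
for i in range(2,len(g)-2):
    if abs(g[i])>4 and abs(g[i])==abs(g[i-2:i+3]).max(): print("z47 edge x",xs[i],g[i].round(1))
E
```

```text
z54 edge x -49.0 4.2
z54 edge x 29.5 -18.7
z54 edge x 61.0 17.1
z54 edge x 83.5 -6.6
z47 edge x 75.5 -14.4
z47 edge x 82.0 7.6
```

```bash
python3 -c "
from cell import manip
print(manip.read_state()['clock']); print(manip.sign_off())"
```

```text
9.35
the job is handed in; nothing more can be done
None
```

The case is closed: the lid lies flat and its edge stays tucked under the brass lip. I handed the job in at 9.35 s, with the arm clear of everything.

**What I did:** With the fingers shut, I folded the lid over by pressing on its outer face. Holding it down, I pushed the ledge step towards the lip until it hit a firm stop. There the force rose to about 37 N while the tool moved only about 1 mm, which I put down to arm flex. I then eased off and lifted straight away.

**Last checks:**
- **Tucked:** in the last picture, after letting go, the lid was still under the lip.
- **Fully home:** the step measured 31.5 mm from the lip's inner edge, against 31 mm expected, so the slide is at about 21.5 mm of 22.
- **Disagreement:** the side view gave a little less, about 18 mm of travel from a start near 2.4 mm (about 20.4 mm in all). The firm stop and the top view favour fully home.
- **Other things:** the gourd, tin and straw look unmoved by eye; I did not measure them again.

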